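# Put the seasoning set back in its sloped caddy, tallest to shortest

## Task

The seasoning set has been left standing about the cold hob: the oil bottle with the yellow label, the wooden pepper mill, the spice jar and the salt shaker. Put all four back upright in the railed wooden caddy, one to a bay, in order of height from the tallest at the high end of the caddy to the shortest at the low end, so that each stands clear of the rail and can be picked out again. Set each one down gently, do not drop or throw it in, and leave the tin, the mug and the timer where they stand.

Things in the scene. Friction and masses are not known exactly. Their poses are not given: they have to be found in the camera images.
- caddy: Fixed brown wooden caddy 100x320 mm, four bays in a row. Origin under its centre; y runs along the row to the HIGH end (end board 76 tall; at -y 40), z up. Bay floor z 12. Bay centres x 0, y +108.5, +29.5, -45, -114 mm (70, 74, 65, 59 clear along y, 76 across). Steel rails at x +-41 slope from z 33 (y -148) to 69 (y +148); wire hoops, rail-high, part the bays. Starts within 0.4 rad of world y.
- oil_bottle: Round dark glass oil bottle, yellow oval label, black cap, white drip ring (44 mm across, 181 to 192 mm up), loose on the hob, 269 mm tall, 0.73 kg; origin at the centre of its underside, z up. Body 55 mm in diameter to 168 mm; grip the neck and cap above the ring, a 31 mm cylinder up to 268 mm. The two other bottles, on the black tray on the worktop, are fixed, not of the set.
- pepper_mill: Brown wooden pepper mill, loose on the hob, 170 mm tall, 0.18 kg; origin at the centre of its underside, z up. Body up to 58 mm in diameter to 122 mm, round head 50 mm in diameter from 123 to 159 mm (a good grip), small 12 mm metal knob on top. The head does not turn.
- spice_jar: Glass spice jar with a dark brown cap and a red and white label, loose on the hob, a straight cylinder 41 mm in diameter, 105 mm tall, 0.11 kg; origin at the centre of its underside, z up.
- salt_shaker: Salt shaker, clear glass with a grey domed top, loose on the hob, round, 90 mm tall, 0.1 kg; 44 mm in diameter up to 74 mm, 34 mm above; origin at the centre of its underside, z up.
- tin: Bystander: food tin with a green and white label, 76 mm in diameter, 58 mm tall, loose, towards the back of the hob; origin at the centre of its underside. Leave it alone.
- mug: Bystander: green and white mug, 78 mm across and 101 mm tall with a handle (116 mm with it, towards its -y), loose, towards the back of the hob; origin under the middle of mug and handle. Leave it alone.
- timer: Bystander: white round wind-up kitchen timer, 64 mm in diameter, 56 mm tall, loose, on the worktop to the right of the hob; origin at the centre of its underside. Leave it alone.
There are look-alikes about, which are no part of the job. Leave any green, orange or pink look-alike of the salt_shaker alone.

How it is judged:
At the end, for the whole second after the job is handed in: In the caddy, counted from the high end: oil bottle, pepper mill, spice jar, salt shaker, each in its own bay (its foot within 15 mm of the bay's centre along the row and 18 mm across), standing on the bay floor (within 6 mm), upright within 0.1 rad, released and at rest (y of oil_bottle in the frame of caddy between 0.0935 and 0.1235 m and x of oil_bottle in the frame of caddy between -0.018 and 0.018 m and z of oil_bottle in the frame of caddy between 0.006 and 0.018 m and angle between each of oil_bottle, pepper_mill, spice_jar, salt_shaker's own z axis and vertical below 0.1 rad and linear speed of each of oil_bottle, pepper_mill, spice_jar, salt_shaker below 0.02 m/s and angular speed of each of oil_bottle, pepper_mill, spice_jar, salt_shaker below 0.2 rad/s and y of pepper_mill in the frame of caddy between 0.0145 and 0.0445 m and x of pepper_mill in the frame of caddy between -0.018 and 0.018 m and z of pepper_mill in the frame of caddy between 0.006 and 0.018 m and y of spice_jar in the frame of caddy between -0.06 and -0.03 m and x of spice_jar in the frame of caddy between -0.018 and 0.018 m and z of spice_jar in the frame of caddy between 0.006 and 0.018 m and y of salt_shaker in the frame of caddy between -0.129 and -0.099 m and x of salt_shaker in the frame of caddy between -0.018 and 0.018 m and z of salt_shaker in the frame of caddy between 0.006 and 0.018 m); the robot touches nothing.
It fails at once if one of the set dropped or thrown into the caddy (faster than 0.5 m/s close above or in it) ((horizontal distance between oil_bottle and caddy below 0.17 m and height (world z) of oil_bottle below 0.06 m and linear speed of oil_bottle above 0.5 m/s) or (horizontal distance between pepper_mill and caddy below 0.17 m and height (world z) of pepper_mill below 0.06 m and linear speed of pepper_mill above 0.5 m/s) or (horizontal distance between spice_jar and caddy below 0.17 m and height (world z) of spice_jar below 0.06 m and linear speed of spice_jar above 0.5 m/s) or (horizontal distance between salt_shaker and caddy below 0.17 m and height (world z) of salt_shaker below 0.06 m and linear speed of salt_shaker above 0.5 m/s)).
It fails at once if the tin, the mug or the timer moved by more than 20 mm (distance of any of tin, mug, timer from where it was at the start of the episode above 0.02 m).
It also fails if it takes over 125 s, if anything falls off the work surface, if the arm or the gripper's body presses on something with over 40 N, if the wrist force passes 120 N, or if a joint passes its speed limit or range.

## Robot

A 6-joint arm with a two-finger parallel gripper is mounted at the origin on a cart in front of the work surface, level with it; the furniture and walls round the work are solid. World frame = base frame: x ahead of the robot, y to its left, z up, the work surface at z = 0. Lengths are in m, angles in rad, forces in N, time in s.
With the tool pointing down it reaches from about 0.25 to 0.85 m from the base axis. Payload 12.5 kg.
Tool frame: the origin (TCP) lies on the centre line of the jaws, within the pads' length; the fingertips stand 11 mm ahead of it and the grasp point (between the pads) lies 8 mm behind it; z points along the fingers, y is the line along which they close (so a half turn about z gives the same grasp; the last joint's range is limited). The gripper opens to 93 mm and grips with 3 to 60 N. Pads are 15 mm wide; open, the fingers measure 128 mm over their backs; the gripper's body (75 mm by 188 mm) begins 65 mm behind the grasp point.
Start: joints at [-1.393, 0.351, 1.652, -0, 1.139, -0.085], TCP at [0.143, -0.531, 0.23] pointing down, gripper open.
Joint ranges: [-2.75, 2.75], [-0.79, 2.1], [0.01, 2.65], [-1.57, 4.71], [0.07, 3.14], [-2.87, 2.87]. Speed limits (rad/s): [2.22, 2.22, 2.79, 3.14, 3.14, 3.14].

## Interface

Orientations are given as a 3x3 rotation matrix whose columns are the frame's x, y, z axes.
In Python, from station import telemetry, viewer, ticket gives the robot as it stands.
- The arm moves only by the tool send_rows, never from a script. Its argument "moves" is a list of rows, each a list of 3 entries, a list of its own where there are three numbers: the shift along the tool's x, y, z in normalised numbers (1 is 0.75 m), then the turn, a rotation vector about the tool's x, y, z in fractions of the full range, 1 being 4 rad, then the closure, from 0 (fully open) to 1 (shut). A call has exactly 5 rows; each row is the pose to reach, as a shift and turn from the pose commanded when the call began, along the tool's axes at that moment; what a row does not reach only later rows make up. A row lasts 1/8 s, in which the tool goes at most 62.5 mm and 10.7 degrees, less where a joint would pass 70% of its speed; a pose out of reach is approached as far as the arm can. A call with a gripper value outside its range is refused whole. The fingers move at their own pace and stop on an object; the grip force is fixed at half the most. Time passes only in rows, so rows that repeat a pose let the fingers close, or fill a call up. It gives the time, the measured TCP pose, the force, the opening and the grip force at its end, in the units of the state.
- telemetry.get_state(): the state, without advancing time (a new reading comes with each control period).
- viewer.grab_frame(name): name is "scene" or "top" or "wrist"; returns the picture (384x512x3 uint8, red, green, blue); there is no depth.
- viewer.calibration(name): a dict with "K" (3x3 intrinsics, pixels), "extrinsics" (4x4, takes a point from world to camera coordinates). Camera axes: x right, y down, z forward; pixel columns grow to the right and rows downward; lengths in m; the calibration is good to about 2 mm. The wrist camera is an equidistant fisheye: a pixel r from the principal point sees the ray r / f radians off the axis. A picture is of the moment at which its call begins: read the wrist's pose just before it. calibration takes no time and is no camera call; for the wrist camera it gives the pose at the moment of the call.
- ticket.finish_job(): hands the job in; it is judged then, once.
Trained networks look in the newest picture that a camera, given by its name, has taken for a name from the list of things; names that differ only in an ending like _2 or _b are one class to them, and where a whole thing is asked for, a point or a joint stands for the part that bears it (a point fixed in the world has none). Each returns a list of dicts, best first, with "score" (0 to 1); they miss things now and then, are a little off and sometimes report something else, mostly with a low value. They report only what shows in the picture. A call takes as long as a camera call. They do not tell look-alikes from the thing itself.
- viewer.regions_of(camera, thing): "mask" (384x512 bool, what is visible of it) and "point" ([column, row] in pixels, amid what is visible of it).
The state is a dict: "clock": time; "q": joint angles; "dq": joint speeds; "effort": joint torques, N m; "tool_pos": TCP position; "orientation": TCP orientation; "ft_force": force on the tool from outside, world axes, zero at the start; "torque": the same for the moment, N m; "grip_width": finger opening in m; "finger_force": force on a finger pad.
Only numpy, scipy, OpenCV 4.12 (cv2) and the standard library are available. Lean on these libraries where they do the work, as an engineer would, in place of code of your own. Each camera call takes 0.05 s, during which the arm holds its last target. There are 200 camera calls.

## Working session

There is one attempt and no reset: what is moved stays moved. The work goes in short steps, Python scripts to look and compute and a tool call to move; the robot and the scene stay as the last step left them, time stands still between calls to the robot, and variables do not carry over. Pictures are saved under pics/ and viewed, at most 14 in all, crops included, and the job is handed in when it is done.

Besides the shell and the picture viewer there is one more tool, called after "Emit:" in YAML: its name, and indented under it one key for each argument. send_rows: Moves the arm, as the interface text tells. Its arguments: {"type":"object","properties":{"moves":{"type":"array","items":{"type":"array"}}},"required":["moves"]}

```bash
mkdir -p pics; ls
python3 - <<'E'
from station import telemetry, viewer, ticket
import cv2,numpy as np
s=telemetry.get_state();print({k:np.round(v,3).tolist() for k,v in s.items()})
for n in("scene","top"):
    im=viewer.grab_frame(n);cv2.imwrite(f"pics/{n}0.png",cv2.resize(im[:,:,::-1],(800,600),interpolation=cv2.INTER_CUBIC))
    c=viewer.calibration(n);print(n,c)
    for t in("oil_bottle","pepper_mill","spice_jar","salt_shaker","caddy","tin","mug","timer"):
        print(n,t,[(round(r["score"],2),np.round(r["point"]).tolist(),int(r["mask"].sum())) for r in viewer.regions_of(n,t)])
E
```

```text
pics
{'clock': 0.0, 'q': [-1.393, 0.351, 1.652, -0.0, 1.139, -0.085], 'dq': [-0.0, 0.0, -0.0, -0.002, 0.0, -0.001], 'effort': [-0.002, -49.732, -28.526, 0.07, 0.026, -0.0], 'tool_pos': [0.143, -0.531, 0.229], 'orientation': [[0.966, 0.26, -0.0], [0.26, -0.966, 0.001], [0.0, -0.001, -1.0]], 'ft_force': [-0.019, 0.733, -0.649], 'torque': [0.017, 0.079, 0.017], 'finger_force': 0.0, 'grip_width': 0.093}
scene {'K': array([[462.41769482,   0.        , 248.80041828],
       [  0.        , 462.41769482, 187.64038287],
       [  0.        ,   0.        ,   1.        ]]), 'extrinsics': array([[-0.56686727, -0.82379513,  0.00480444,  0.34638581],
       [-0.58467974,  0.39820578, -0.70681098,  0.34192773],
       [ 0.58035428, -0.40347706, -0.70738615,  1.19924233],
       [ 0.        ,  0.        ,  0.        ,  1.        ]])}
scene oil_bottle [(0.56, [144.0, 248.0], 1451)]
scene pepper_mill [(0.63, [191.0, 226.0], 774)]
scene spice_jar [(0.45, [152.0, 221.0], 86)]
scene salt_shaker [(0.85, [224.0, 243.0], 313), (0.57, [211.0, 266.0], 352), (0.57, [175.0, 289.0], 370), (0.55, [253.0, 248.0], 
[... 291 characters left out ...]
   1.        ]]), 'extrinsics': array([[ 0.30287948, -0.95299923, -0.00751557, -0.11772827],
       [-0.91176678, -0.28746177, -0.2933378 ,  0.54894843],
       [ 0.27739026,  0.09569845, -0.95597932,  1.20902852],
       [ 0.        ,  0.        ,  0.        ,  1.        ]])}
top oil_bottle [(0.62, [106.0, 185.0], 992)]
top pepper_mill [(0.91, [178.0, 195.0], 535)]
top spice_jar [(0.81, [146.0, 159.0], 345)]
top salt_shaker [(0.74, [151.0, 244.0], 268), (0.68, [112.0, 233.0], 289), (0.5, [191.0, 261.0], 219), (0.46, [183.0, 235.0], 215)]
top caddy [(0.85, [263.0, 196.0], 3971)]
top tin [(0.56, [276.0, 149.0], 63)]
top mug [(0.83, [209.0, 139.0], 668)]
top timer [(0.86, [378.0, 286.0], 490)]
```

View pics/scene0.png

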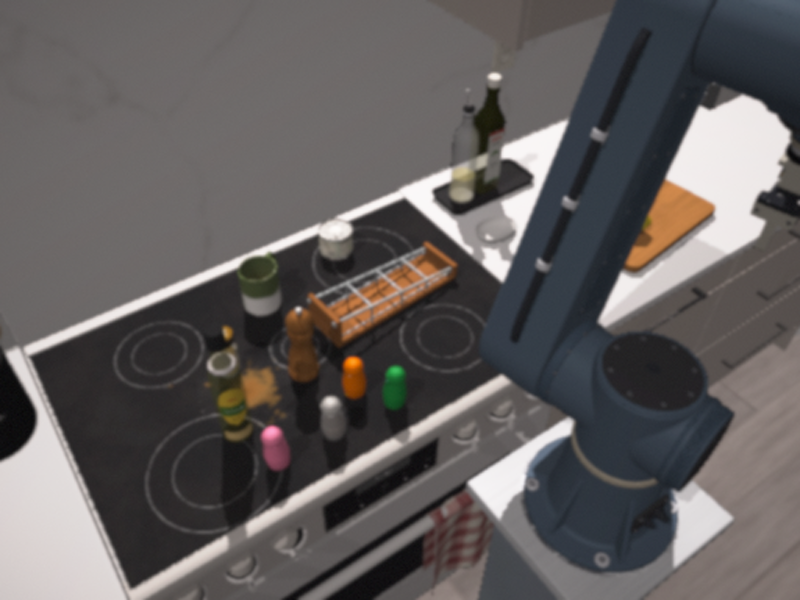

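View pics/top0.png

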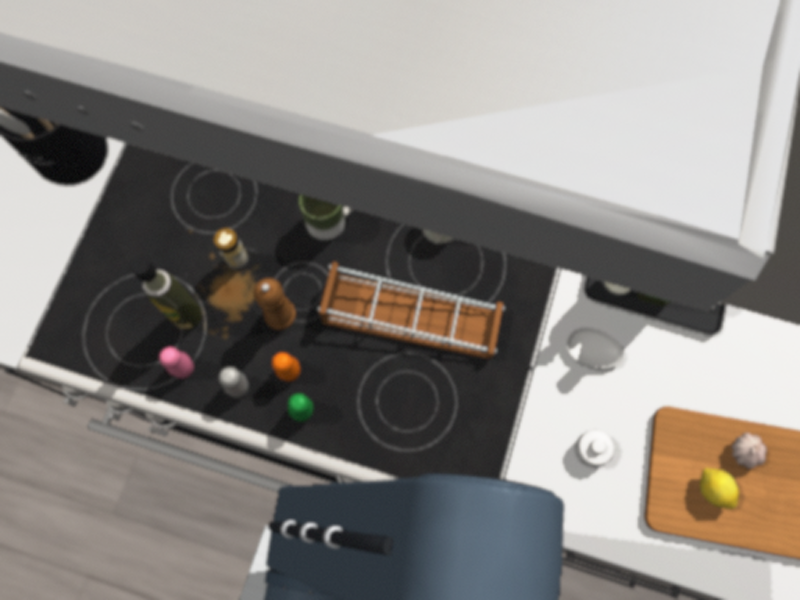

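Candidates for the salt shaker, in the top picture: grey (232,381), pink (176,362), orange (286,366), green (300,407). The clear glass one with the grey dome at (232,381) is the real one. The oil bottle is at (170,300), the mill at (272,300) and the jar at (229,245). The two bottles at (620,285) are fixed on the tray.

```bash
cat > h.py <<'E'
from station import telemetry, viewer, ticket
import cv2,numpy as np
from scipy.optimize import minimize
NAMES=("oil_bottle","pepper_mill","spice_jar","salt_shaker","tin","mug","timer")
PROF={"oil_bottle":[(0,27.5),(168,27.5),(181,22),(192,22),(193,15.5),(268,15.5)],"pepper_mill":[(0,29),(60,25),(122,25),(123,25),(159,25),(160,6),(170,6)],
"spice_jar":[(0,20.5),(105,20.5)],"salt_shaker":[(0,22),(74,22),(75,17),(90,14)],"tin":[(0,38),(58,38)],"mug":[(0,39),(101,39)],"timer":[(0,32),(56,25)]}
A=np.linspace(0,2*np.pi,40)
def proj(c,P):
    p=c["extrinsics"][:3,:3]@np.asarray(P).T+c["extrinsics"][:3,3:]
    u=c["K"]@p; return (u[:2]/u[2]).T
def ray(c,uv,z):
    R=c["extrinsics"][:3,:3];t=c["extrinsics"][:3,3];o=-R.T@t
    d=R.T@np.linalg.inv(c["K"])@np.array([*uv,1.]);return o+d*(z-o[2])/d[2]
def sil(c,name,x,y,shape=(384,512),S=4):
    m=np.zeros((shape[0]*S,shape[1]*S),np.uint8);pr=PROF[name]
    for (z0,r0),(z1,r1) in zip(pr[:-1],pr[1:]):
        P=np.vstack([np.c_[x+r/1e3*np.cos(A),y+r/1e3*np.sin(A),np.full(40,z/1e3)] for z,r in((z0,r0),(z1,r1))])
        cv2.fillConvexPoly(m,cv2.convexHull(np.round(proj(c,P)*S+S/2-.5).astype(np.int32)),1)
    return m>0
def iou(c,name,xy,M): s=sil(c,name,*xy);return (s&M).sum()/(s|M).sum()
def up(m):return np.kron(m.astype(np.uint8),np.ones((4,4),np.uint8))>0
def fit(name,obs,x0):
    f=lambda v:-sum(iou(c,name,v,M) for c,M in obs)/len(obs)
    r=minimize(f,x0,method="Nelder-Mead",options=dict(initial_simplex=np.array(x0)+[[0,0],[.02,0],[0,.02]],xatol=2e-4,fatol=1e-4))
    return r.x,-r.fun
E
python3 - <<'E'
from h import *
C={n:viewer.calibration(n) for n in("scene","top")}
for n in C: viewer.grab_frame(n); print(n,"cam",-C[n]["extrinsics"][:3,:3].T@C[n]["extrinsics"][:3,3])
for t in NAMES:
    obs={}
    for n in C:
        r=viewer.regions_of(n,t)
        if t=="salt_shaker":
            ref={"scene":(211,266),"top":(149,244)}[n]; r=sorted(r,key=lambda q:np.hypot(*(np.array(q["point"])-ref)))
        if r: obs[n]=(C[n],up(r[0]["mask"]),r[0]["point"])
    h=PROF[t][-1][0]/2e3
    out=[]
    for k in [[n] for n in obs]+([list(obs)] if len(obs)>1 else []):
        x0=ray(C[k[-1]],obs[k[-1]][2],h)[:2]
        x,s=fit(t,[obs[n][:2] for n in k],x0); out.append(("+".join(k),np.round(x,4).tolist(),round(s,2)))
    print(t,out)
# caddy
M={n:viewer.regions_of(n,"caddy")[0]["mask"] for n in C}
def cp(v):
    x,y,a=v;R=np.array([[np.cos(a),-np.sin(a)],[np.sin(a),np.cos(a)]])
    L=[(sx*50,sy*160,z) for sx in(-1,1) for sy,zt in((1,76),(-1,40)) for z in(0,zt)]
    return np.array([[*(R@np.array(p[:2])/1e3+[x,y]),p[2]/1e3] for p in L])
def hullm(u):
    m=np.zeros((384*4,2048),np.uint8);cv2.fillConvexPoly(m,cv2.convexHull(np.round(u*4+1.5).astype(np.int32)),1);return m>0
H={}
for n in C:
    m=cv2.morphologyEx(M[n].astype(np.uint8),cv2.MORPH_OPEN,np.ones((2,2)));p=cv2.findNonZero(m)[:,0].astype(float);H[n]=hullm(p)
f0=lambda v,ns:-np.mean([(lambda s:(s&H[n]).sum()/(s|H[n]).sum())(hullm(proj(C[n],cp(v)))) for n in ns])
c0=ray(C["top"],(263,196),.03)
for a in(-.2,.2,np.pi-.2,np.pi+.2):
  for ns in(["top"],["scene"],["top","scene"]):
    r=minimize(f0,[c0[0],c0[1],a],args=(ns,),method="Nelder-Mead",options=dict(initial_simplex=np.array([c0[0],c0[1],a])+[[0,0,0],[.02,0,0],[0,.02,0],[0,0,.15]]));print("caddy",a,ns,np.round(r.x,4),round(-r.fun,3))
E
```

```text
scene cam [-0.29971243  0.63306012  1.0883415 ]
top cam [ 0.20079769 -0.07009541  1.31594879]
oil_bottle [('scene', [0.4621, 0.4316], np.float64(0.91)), ('top', [0.4647, 0.4326], np.float64(0.95)), ('scene+top', [0.4639, 0.4311], np.float64(0.93))]
pepper_mill [('scene', [0.5148, 0.2665], np.float64(0.86)), ('top', [0.5127, 0.2627], np.float64(0.86)), ('scene+top', [0.5162, 0.2657], np.float64(0.86))]
spice_jar [('scene', [0.6313, 0.3524], np.float64(0.21)), ('top', [0.5966, 0.3836], np.float64(0.94)), ('scene+top', [0.5966, 0.3836], np.float64(0.57))]
salt_shaker [('scene', [0.3631, 0.2908], np.float64(0.84)), ('top', [0.3655, 0.2917], np.float64(0.8)), ('scene+top', [0.365, 0.291], np.float64(0.82))]
tin [('scene', [0.7821, 0.0306], np.float64(0.95)), ('top', [0.5935, -0.0723], np.float64(0.18)), ('scene+top', [0.5935, -0.0723], np.float64(0.09))]
mug [('scene', [0.7261, 0.2451], np.float64(0.92)), ('top', [0.7227, 0.2459], np.float64(0.61)), ('scene+top', [0.7236, 0.2456], np.float64(0.76))]
timer [('top', [0.4513, -0.3488], np.float64(0.9))]
caddy -0.2 ['top'] [0.5878 0.0246 0.0911] 0.959
caddy -0.2 ['scene'] [0.5809 0.0283 0.083 ] 0.967
caddy -0.2 ['top', 'scene'] [0.5846 0.0264 0.0956] 0.946
caddy 0.2 ['top'] [0.5881 0.0242 0.0932] 0.958
caddy 0.2 ['scene'] [0.5801 0.0289 0.0792] 0.964
caddy 0.2 ['top', 'scene'] [0.5846 0.0256 0.0982] 0.945
caddy 2.941592653589793 ['top'] [0.5872 0.028  3.1908] 0.934
caddy 2.941592653589793 ['scene'] [0.5812 0.0305 3.2024] 0.847
caddy 2.941592653589793 ['top', 'scene'] [0.585  0.0285 3.1845] 0.885
caddy 3.3415926535897933 ['top'] [0.5879 0.0277 3.213 ] 0.933
caddy 3.3415926535897933 ['scene'] [0.5822 0.0279 3.2067] 0.848
caddy 3.3415926535897933 ['top', 'scene'] [0.585  0.0285 3.1877] 0.885
```

Run:
```python
from h import *
c=viewer.calibration("top")
for nm,uv in(("pink",(112,233)),("orange",(183,235)),("green",(191,261)),("grey",(151,244))): print(nm,ray(c,uv,.055).round(3))
for uv in((60,60),(256,112),(450,170)):  # hood lower front edge
    print("hood",[ray(c,uv,z).round(2).tolist() for z in(.4,.5,.6,.7,.8)])
im=viewer.grab_frame("top")[205:285,80:220];cv2.imwrite("pics/crop.png",cv2.resize(im[:,:,::-1],None,fx=4,fy=4,interpolation=cv2.INTER_CUBIC))
im=viewer.grab_frame("wrist");cv2.imwrite("pics/w0.png",im[:,:,::-1]);w=viewer.calibration("wrist");print(w)
```

```text
pink [0.362 0.398 0.055]
orange [0.416 0.209 0.055]
green [0.354 0.163 0.055]
grey [0.365 0.284 0.055]
hood [[0.65, 0.54, 0.4], [0.6, 0.47, 0.5], [0.55, 0.4, 0.6], [0.51, 0.34, 0.7], [0.46, 0.27, 0.8]]
hood [[0.66, 0.08, 0.4], [0.61, 0.06, 0.5], [0.56, 0.04, 0.6], [0.51, 0.03, 0.7], [0.46, 0.01, 0.8]]
hood [[0.65, -0.35, 0.4], [0.61, -0.32, 0.5], [0.56, -0.29, 0.6], [0.51, -0.26, 0.7], [0.46, -0.23, 0.8]]
{'K': array([[297.31863964,   0.        , 252.02270508],
       [  0.        , 297.31863964, 193.63885363],
       [  0.        ,   0.        ,   1.        ]]), 'extrinsics': array([[ 2.58877567e-01, -9.65910143e-01, -6.13880600e-06,
        -5.49969166e-01],
       [-9.28519820e-01, -2.48858183e-01,  2.75536838e-01,
        -3.21499367e-02],
       [-2.66145354e-01, -7.13246063e-02, -9.61290513e-01,
         3.92070368e-01],
       [ 0.00000000e+00,  0.00000000e+00,  0.00000000e+00,
         1.00000000e+00]])}
```

View pics/crop.png

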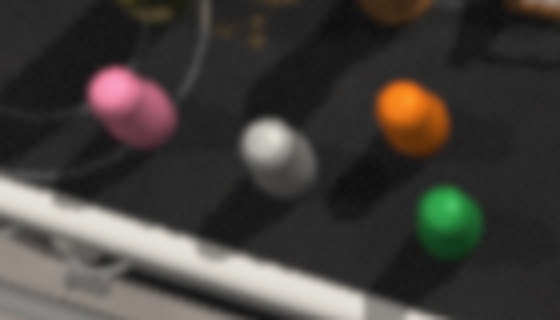

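View pics/w0.png

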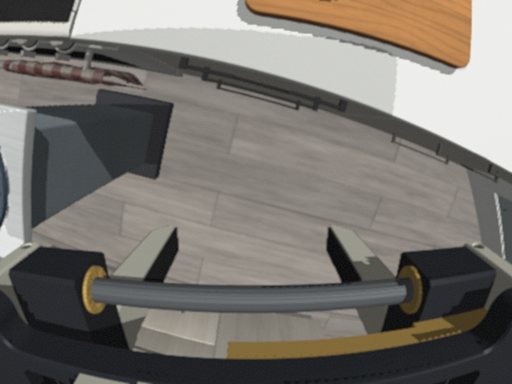

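The crop confirms it: the grey-domed glass shaker in the middle, at crop (275,155), stands between pink (130,105), orange (410,120) and green (450,220). I'll turn the tool to heading +y and swing over to the caddy.

The manual's scale: shifts go in shares of 0.75 m and turns go in shares of 4 rad. Converting my numbers, 0.25 m / 0.75 = 0.3333, -0.15 m / 0.75 = -0.2, -0.18 rad / 4 = -0.045.

Emit:
send_rows:
  moves:
    - [[0.0667,-0.04,-0.0133],[0,0,-0.045],0]
    - [[0.1333,-0.08,-0.0267],[0,0,-0.09],0]
    - [[0.2,-0.12,-0.04],[0,0,-0.135],0]
    - [[0.2667,-0.16,-0.0533],[0,0,-0.18],0]
    - [[0.3333,-0.2,-0.0667],[0,0,-0.225],0]

```text
clock: 2.52
tool_pos: [0.3464, -0.3198, 0.2802]
orientation: [[0.392, 0.92, 0.0], [0.92, -0.392, -0.0], [-0.0, 0.001, -1.0]]
ft_force: [-0.2, -0.6, 0.1]
grip_width: 0.0931
finger_force: 0.0
```

```bash
cat > plan.py <<'E'
# python3 plan.py x y z heading : shift (tool axes) and turn to that TCP pose, tool straight down
from h import *
import sys
from scipy.spatial.transform import Rotation as Ro
x,y,z,h=map(float,sys.argv[1:5]);s=telemetry.get_state();R=np.array(s["orientation"]);p=np.array(s["tool_pos"])
T=np.array([[np.cos(h),np.sin(h),0],[np.sin(h),-np.cos(h),0],[0,0,-1]])
print("t",s["clock"],"p",p.round(4),"q",np.round(s["q"],2),"F",np.round(s["ft_force"],1),"w",round(float(s["grip_width"]),4))
print("shift",(R.T@(np.array([x,y,z])-p)).round(4),"turn",Ro.from_matrix(R.T@T).as_rotvec().round(4))
E
python3 plan.py 0.5 -0.08 0.3 1.571
```

```text
t 2.525 p [ 0.3464 -0.3198  0.2802] q [-0.84  0.15  1.78  0.    1.21 -0.44] F [-0.2 -0.6  0.1] w 0.0931
shift [ 0.2808  0.0474 -0.0198] turn [ 5.000e-04  3.000e-04 -4.025e-01]
```

Converted, 0.281 m / 0.75 = 0.3747, 0.225 m / 0.75 = 0.3, -0.4025 rad / 4 = -0.1006.

Emit:
send_rows:
  moves:
    - [[0.0747,0.012,-0.0053],[0,0,-0.0338],0]
    - [[0.1493,0.0253,-0.0107],[0,0,-0.0675],0]
    - [[0.224,0.0373,-0.016],[0,0,-0.1006],0]
    - [[0.3,0.0507,-0.0213],[0,0,-0.1006],0]
    - [[0.3747,0.0627,-0.0267],[0,0,-0.1006],0]

```text
clock: 3.15
tool_pos: [0.5008, -0.0802, 0.3]
orientation: [[0.005, 1.0, 0.0], [1.0, -0.005, -0.0], [-0.0, 0.0, -1.0]]
ft_force: [0.5, -0.4, -0.1]
grip_width: 0.0928
finger_force: 0.0
```

```bash
cat >> h.py <<'E'
def fproj(c,P):
    p=c["extrinsics"][:3,:3]@np.asarray(P).T+c["extrinsics"][:3,3:]
    r=np.hypot(p[0],p[1]);th=np.arctan2(r,p[2]);k=c["K"]
    return np.c_[k[0,2]+k[0,0]*th*p[0]/r,k[1,2]+k[1,1]*th*p[1]/r]
def fray(c,uv,z):
    k=c["K"];a=(uv[0]-k[0,2])/k[0,0];b=(uv[1]-k[1,2])/k[1,1];th=np.hypot(a,b)
    d=np.array([np.sin(th)*a/th,np.sin(th)*b/th,np.cos(th)]);R=c["extrinsics"][:3,:3];o=-R.T@c["extrinsics"][:3,3];d=R.T@d
    return o+d*(z-o[2])/d[2]
def cadpts(v,L):
    x,y,a=v;L=np.asarray(L,float)/1e3;return np.c_[x+L[:,0]*np.cos(a)-L[:,1]*np.sin(a),y+L[:,0]*np.sin(a)+L[:,1]*np.cos(a),L[:,2]]
E
cat > cad.py <<'E'
from h import *
import sys
v=list(map(float,sys.argv[1:4]));c=viewer.calibration("wrist");im=viewer.grab_frame("wrist")[:,:,::-1]
im=cv2.resize(im,(800,600),interpolation=cv2.INTER_CUBIC)
def line(P,col):
    t=np.linspace(0,1,15)[:,None];Q=np.array(P[0])*(1-t)+np.array(P[1])*t
    cv2.polylines(im,[np.round((fproj(c,cadpts(v,Q))+.5)*1.5625).astype(np.int32)],False,col,1,cv2.LINE_AA)
for s in(-1,1):
    line([(s*41,-148,33),(s*41,148,69)],(0,255,0))
    line([(s*50,-160,0),(s*50,160,0)],(255,255,0))
for y,z in((160,76),(-160,40)): line([(-50,y,z),(50,y,z)],(0,0,255))
for y in(108.5,29.5,-45,-114): line([(-10,y,12),(10,y,12)],(255,0,255));line([(0,y-10,12),(0,y+10,12)],(255,0,255))
cv2.imwrite(sys.argv[4],im);print(telemetry.get_state()["tool_pos"])
E
python3 cad.py 0.5846 0.0264 0.092 pics/w1.png
```

```text
[ 0.50324448 -0.07584641  0.30030679]
```

View pics/w1.png

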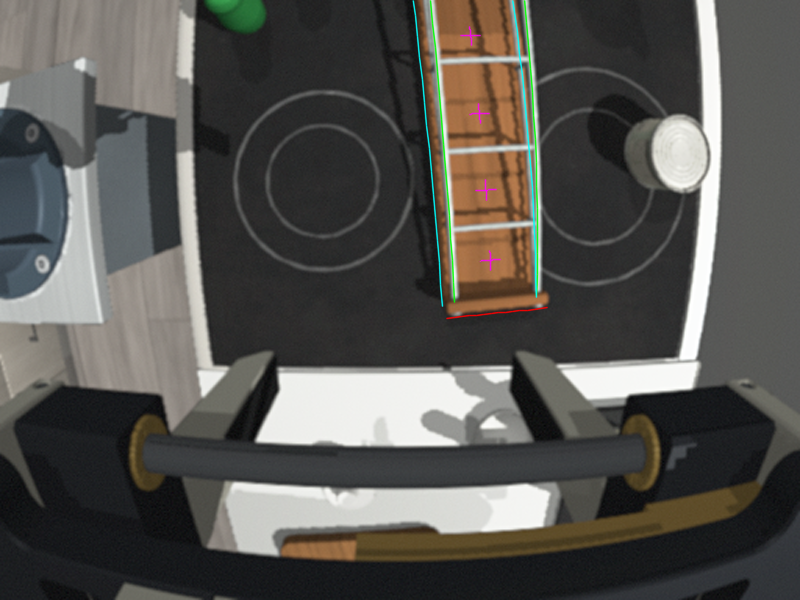

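The overlay fits within about 2 mm: the hoops are at rows 60, 150 and 225, the low end board at row 305, and the rails lie on the green lines. Next, the salt shaker.

Converted, 0.25 m / 0.75 = 0.3333, 0.2 m / 0.75 = 0.2667.

Emit:
send_rows:
  moves:
    - [[0.0667,-0.024,0.0067],[0,0,0],0]
    - [[0.1333,-0.048,0.0133],[0,0,0],0]
    - [[0.2,-0.072,0.02],[0,0,0],0]
    - [[0.2667,-0.096,0.0267],[0,0,0],0]
    - [[0.3333,-0.12,0.04],[0,0,0],0]

```text
clock: 3.82
tool_pos: [0.4108, 0.17, 0.2699]
orientation: [[0.006, 1.0, 0.001], [1.0, -0.006, 0.0], [0.0, 0.001, -1.0]]
ft_force: [0.5, 1.1, 0.4]
grip_width: 0.0932
finger_force: 0.0
```

Converted, 0.121 m / 0.75 = 0.1613, 0.09 m / 0.75 = 0.12.

Emit:
send_rows:
  moves:
    - [[0.0533,-0.02,0.0267],[0,0,0],0]
    - [[0.1067,-0.04,0.0533],[0,0,0],0]
    - [[0.1613,-0.06,0.08],[0,0,0],0]
    - [[0.1613,-0.06,0.12],[0,0,0],0]
    - [[0.1613,-0.06,0.12],[0,0,0],0]

```text
clock: 4.45
tool_pos: [0.366, 0.2894, 0.1783]
orientation: [[0.005, 1.0, -0.003], [1.0, -0.005, -0.002], [-0.002, -0.003, -1.0]]
ft_force: [0.1, -0.4, 0.3]
grip_width: 0.0932
finger_force: 0.0
```

```bash
cat > wr.py <<'E'
from h import *
import sys
# wrist picture; overlay predicted circles at (x,y) for z given: name x y
c=viewer.calibration("wrist");im=cv2.resize(viewer.grab_frame("wrist")[:,:,::-1],(800,600),interpolation=cv2.INTER_CUBIC)
a=sys.argv[2:]
for i in range(0,len(a),3):
    x,y=float(a[i+1]),float(a[i+2])
    for z,r in (PROF[a[i]][0],PROF[a[i]][-1]):
        P=np.c_[x+r/1e3*np.cos(A),y+r/1e3*np.sin(A),np.full(40,z/1e3)]
        cv2.polylines(im,[np.round((fproj(c,P)+.5)*1.5625).astype(np.int32)],True,(255,0,255),1,cv2.LINE_AA)
cv2.imwrite(sys.argv[1],im)
E
python3 wr.py pics/w2.png salt_shaker .365 .291 oil_bottle .4639 .4311 spice_jar .5966 .3836 pepper_mill .5155 .265
python3 plan.py .365 .291 .052 1.571
```

```text
t 4.5 p [0.3669 0.2895 0.1797] q [ 0.57  0.27  1.91 -0.    0.97  0.57] F [ 0.2 -0.2  1.2] w 0.0929
shift [ 0.0016 -0.0017  0.1277] turn [-0.0011  0.0008 -0.0056]
```

View pics/w2.png

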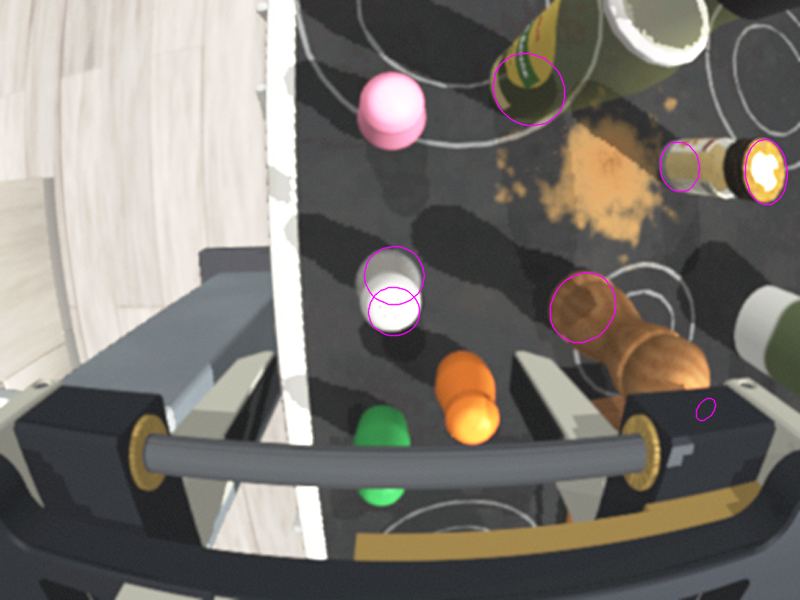

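The picture shows all the things where measured: salt at (390,290), pink (390,110), orange (470,400), green (380,450). Going down on the salt and gripping.

Converted, 0.128 m / 0.75 = 0.1707, -0.001 m / 0.75 = -0.0013.

Emit:
send_rows:
  moves:
    - [[0,-0.0013,0.0533],[0,0,0],0]
    - [[0,-0.0013,0.1067],[0,0,0],0]
    - [[0,-0.0013,0.1533],[0,0,0],0]
    - [[0,-0.0013,0.1707],[0,0,0],0]
    - [[0,-0.0013,0.1707],[0,0,0],0]

```text
clock: 5.12
tool_pos: [0.3666, 0.2897, 0.0523]
orientation: [[0.006, 1.0, 0.0], [1.0, -0.006, 0.0], [0.0, 0.0, -1.0]]
ft_force: [1.0, -0.1, 0.7]
grip_width: 0.0926
finger_force: 0.0
```

Emit:
send_rows:
  moves:
    - [[0,0,0],[0,0,0],1]
    - [[0,0,0],[0,0,0],1]
    - [[0,0,0],[0,0,0],1]
    - [[0,0,0],[0,0,0],1]
    - [[0,0,0],[0,0,0],1]

```text
clock: 5.75
tool_pos: [0.366, 0.2897, 0.0517]
orientation: [[0.005, 1.0, 0.0], [1.0, -0.005, 0.0], [0.0, 0.0, -1.0]]
ft_force: [-1.4, 0.2, -0.1]
grip_width: 0.0475
finger_force: 0.6
```

Converted, -0.05 m / 0.75 = -0.0667, -0.02 m / 0.75 = -0.0267.

Emit:
send_rows:
  moves:
    - [[0,0,0],[0,0,0],1]
    - [[0,0,0],[0,0,0],1]
    - [[0,0,0],[0,0,0],1]
    - [[0,0,-0.0267],[0,0,0],1]
    - [[0,0,-0.0667],[0,0,0],1]

```text
clock: 6.38
tool_pos: [0.3657, 0.2895, 0.1017]
orientation: [[0.006, 1.0, -0.001], [1.0, -0.006, -0.001], [-0.001, -0.001, -1.0]]
ft_force: [-0.2, -1.2, -1.4]
grip_width: 0.0376
finger_force: 29.4
```

Run:
```python
from h import *
a=viewer.grab_frame("wrist")[230:384,120:400,::-1];b=viewer.grab_frame("scene")[200:310,140:300,::-1]
a=cv2.resize(a,(400,220));b=cv2.resize(b,(400,275),interpolation=cv2.INTER_CUBIC)
cv2.imwrite("pics/w3.png",np.vstack([a,b]))
```

```text
(no output)
```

View pics/w3.png

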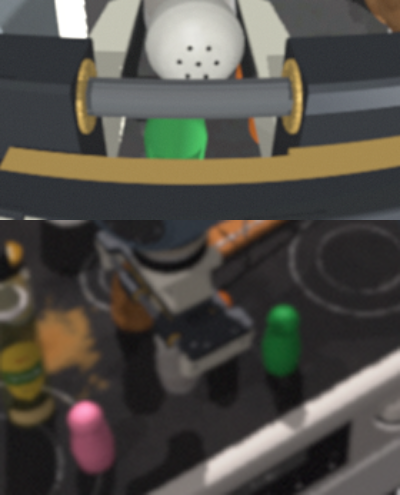

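Converted, -0.14 m / 0.75 = -0.1867, -0.12 m / 0.75 = -0.16.

Emit:
send_rows:
  moves:
    - [[0,0,-0.0667],[0,0,0],1]
    - [[0,0,-0.1333],[0,0,0],1]
    - [[-0.0533,0.0333,-0.16],[0,0,0],1]
    - [[-0.12,0.0733,-0.16],[0,0,0],1]
    - [[-0.1867,0.1147,-0.16],[0,0,0],1]

```text
clock: 7.1
tool_pos: [0.452, 0.1478, 0.221]
orientation: [[0.005, 1.0, 0.0], [1.0, -0.005, 0.0], [0.0, 0.0, -1.0]]
ft_force: [-0.1, 1.0, -2.1]
grip_width: 0.0378
finger_force: 29.4
```

Converted, -0.2355 m / 0.75 = -0.314, -0.205 m / 0.75 = -0.2733.

Emit:
send_rows:
  moves:
    - [[-0.0667,0.04,0],[0,0,0],1]
    - [[-0.14,0.0853,0],[0,0,0],1]
    - [[-0.2133,0.1307,0],[0,0,0],1]
    - [[-0.2733,0.168,0],[0,0,0],1]
    - [[-0.314,0.192,0],[0,0,0],1]

```text
clock: 7.72
tool_pos: [0.5948, -0.0895, 0.22]
orientation: [[0.007, 1.0, -0.001], [1.0, -0.007, -0.0], [-0.0, -0.001, -1.0]]
ft_force: [-0.8, 1.0, -0.6]
grip_width: 0.0377
finger_force: 29.4
```

```bash
python3 cad.py .585 .028 .092 pics/w4.png; python3 plan.py .5955 -.0855 .064 1.571
```

```text
[ 0.59596727 -0.09208821  0.21991728]
t 7.775 p [ 0.596  -0.0921  0.2199] q [-0.23  0.46  1.52 -0.    1.17 -0.22] F [-2.  -2.3 -1.7] w 0.0375
shift [ 0.0068 -0.0005  0.1559] turn [-0.      0.0011 -0.0085]
```

View pics/w4.png

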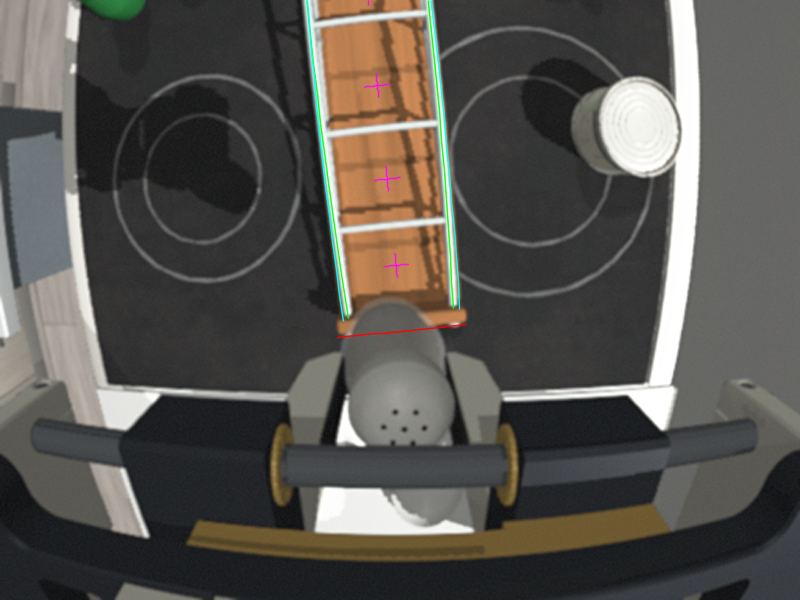

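Converted, 0.12 m / 0.75 = 0.16, 0.11 m / 0.75 = 0.1467, -0.008 rad / 4 = -0.002.

Emit:
send_rows:
  moves:
    - [[0,0,0],[0,0,-0.002],1]
    - [[0,0,0.0533],[0,0,-0.002],1]
    - [[0,0,0.1067],[0,0,-0.002],1]
    - [[0,0,0.1467],[0,0,-0.002],1]
    - [[0,0,0.16],[0,0,-0.002],1]

```text
clock: 8.4
tool_pos: [0.5927, -0.0858, 0.0998]
orientation: [[-0.004, 1.0, -0.003], [1.0, 0.004, 0.001], [0.001, -0.003, -1.0]]
ft_force: [-0.2, -1.0, -0.1]
grip_width: 0.0376
finger_force: 29.4
```

```bash
cat > held.py <<'E'
from h import *
import sys
# estimate held thing's axis xy by fitting its silhouette (vertical, foot height z0) in wrist mask
name,z0=sys.argv[1],float(sys.argv[2]);c=viewer.calibration("wrist");s=telemetry.get_state();viewer.grab_frame("wrist")
p=s["tool_pos"]
for cam in ("scene","top"):
    viewer.grab_frame(cam);c=viewer.calibration(cam)
    c=dict(c,extrinsics=c["extrinsics"]@np.array([[1,0,0,0],[0,1,0,0],[0,0,1,z0],[0,0,0,1.]]))
    for r in viewer.regions_of(cam,name)[:5]:
        g=ray(c,r["point"],PROF[name][-1][0]/2e3)
        if np.hypot(*(g[:2]-p[:2]))<.06:
            x,q=fit(name,[(c,up(r["mask"]))],g[:2]);print(cam,"score",round(r["score"],2),"axis-TCP mm",((x-p[:2])*1e3).round(1),"iou",round(q,2))
E
python3 held.py salt_shaker .05;python3 plan.py .5955 -.0855 .064 1.571
```

```text
scene score 0.65 axis-TCP mm [0.2 7.8] iou 0.58
t 8.65 p [ 0.5946 -0.0869  0.1029] q [-0.22  0.59  1.62  0.    0.93 -0.23] F [-0.3  0.4 -0.4] w 0.0376
shift [0.0014 0.0009 0.0389] turn [0.0019 0.0004 0.0027]
```

Converted, 0.038 m / 0.75 = 0.0507, 0.012 m / 0.75 = 0.016.

Emit:
send_rows:
  moves:
    - [[-0.0027,0.0013,0.016],[0,0,0],1]
    - [[-0.0027,0.0013,0.032],[0,0,0],1]
    - [[-0.0027,0.0013,0.0427],[0,0,0],1]
    - [[-0.0027,0.0013,0.048],[0,0,0],1]
    - [[-0.0027,0.0013,0.0507],[0,0,0],1]

```text
clock: 9.28
tool_pos: [0.595, -0.089, 0.0635]
orientation: [[-0.003, 1.0, -0.0], [1.0, 0.003, 0.0], [0.0, -0.0, -1.0]]
ft_force: [-4.3, -0.7, 11.2]
grip_width: 0.0377
finger_force: 30.2
```

Converted, -0.001 m / 0.75 = -0.0013.

Emit:
send_rows:
  moves:
    - [[0,0,-0.0013],[0,0,0],0.55]
    - [[0,0,-0.0013],[0,0,0],0.4]
    - [[0,0,-0.0013],[0,0,0],0.2]
    - [[0,0,-0.0013],[0,0,0],0]
    - [[0,0,-0.0013],[0,0,0],0]

```text
clock: 9.9
tool_pos: [0.595, -0.089, 0.0647]
orientation: [[-0.003, 1.0, 0.0], [1.0, 0.003, 0.0], [0.0, 0.0, -1.0]]
ft_force: [0.4, -0.0, -0.3]
grip_width: 0.0773
finger_force: 0.0
```

Converted, -0.16 m / 0.75 = -0.2133, -0.13 m / 0.75 = -0.1733.

Emit:
send_rows:
  moves:
    - [[0,0,-0.0067],[0,0,0],0]
    - [[0,0,-0.04],[0,0,0],0]
    - [[0,0,-0.1067],[0,0,0],0]
    - [[0,0,-0.1733],[0,0,0],0]
    - [[0,0,-0.2133],[0,0,0],0]

```text
clock: 10.52
tool_pos: [0.5955, -0.0891, 0.2277]
orientation: [[-0.003, 1.0, 0.003], [1.0, 0.003, -0.001], [-0.001, 0.003, -1.0]]
ft_force: [0.0, 0.5, -0.3]
grip_width: 0.0928
finger_force: 0.0
```

```bash
cat > chk.py <<'E'
from h import *
import sys
# where placed things stand in caddy frame ; args: caddy-height check of all names given
a=.092;o=np.array([.585,.028])
for name in sys.argv[1:]:
  for cam in ("scene","top"):
    viewer.grab_frame(cam);c=viewer.calibration(cam)
    c=dict(c,extrinsics=c["extrinsics"]@np.array([[1,0,0,0],[0,1,0,0],[0,0,1,.012],[0,0,0,1.]]))
    for r in viewer.regions_of(cam,name)[:5]:
        g=ray(c,r["point"],PROF[name][-1][0]/2e3)
        d=g[:2]-o
        if np.hypot(*d)<.18:
            x,q=fit(name,[(c,up(r["mask"]))],g[:2]);d=x-o;print(name,cam,round(r["score"],2),"caddy xy mm",np.round([1e3*(d[0]*np.cos(a)+d[1]*np.sin(a)),1e3*(-d[0]*np.sin(a)+d[1]*np.cos(a))],1),"iou",round(q,2))
E
python3 chk.py salt_shaker; python3 plan.py .56 .30 .22 1.571
```

```text
salt_shaker scene 0.82 caddy xy mm [   2.7 -118.6] iou 0.81
t 10.725 p [ 0.5948 -0.089   0.2245] q [-0.23  0.45  1.52  0.    1.17 -0.23] F [-1.2  0.5  0.2] w 0.093
shift [ 0.3891 -0.0338  0.0045] turn [0.0001 0.     0.0023]
```

Converted, 0.25 m / 0.75 = 0.3333, 0.2 m / 0.75 = 0.2667, 0.9 rad / 4 = 0.225.

Emit:
send_rows:
  moves:
    - [[0.0667,0,0],[0,0,0.045],0]
    - [[0.1333,0,0],[0,0,0.09],0]
    - [[0.2,0,0],[0,0,0.135],0]
    - [[0.2667,0,0],[0,0,0.18],0]
    - [[0.3333,0,0],[0,0,0.225],0]

```text
clock: 11.35
tool_pos: [0.5935, 0.1625, 0.2228]
orientation: [[0.785, 0.619, -0.003], [0.619, -0.785, -0.001], [-0.002, -0.001, -1.0]]
ft_force: [-0.2, 0.4, 1.5]
grip_width: 0.0926
finger_force: 0.0
```

```bash
python3 plan.py .5966 .3836 .20 .3
```

```text
t 11.35 p [0.5935 0.1625 0.2228] q [ 0.19  0.48  1.48 -0.    1.19  1.1 ] F [-0.2  0.4  1.5] w 0.0926
shift [ 0.1393 -0.1718  0.0227] turn [-0.0007  0.0026  0.3673]
```

Converted, -0.172 m / 0.75 = -0.2293, 0.138 m / 0.75 = 0.184, 0.367 rad / 4 = 0.0918.

Emit:
send_rows:
  moves:
    - [[0.0467,-0.0573,0.008],[0,0,0.045],0]
    - [[0.0933,-0.1147,0.016],[0,0,0.0918],0]
    - [[0.14,-0.172,0.024],[0,0,0.0918],0]
    - [[0.184,-0.2293,0.0307],[0,0,0.0918],0]
    - [[0.184,-0.2293,0.0307],[0,0,0.0918],0]

```text
clock: 11.98
tool_pos: [0.5932, 0.3844, 0.1984]
orientation: [[0.952, 0.305, -0.003], [0.305, -0.952, -0.001], [-0.004, 0.0, -1.0]]
ft_force: [-0.2, 0.4, -0.3]
grip_width: 0.093
finger_force: 0.0
```

```bash
python3 - <<'E'
from h import *
c=viewer.calibration("wrist");viewer.grab_frame("wrist")
import h
h.proj=fproj
for r in viewer.regions_of("wrist","spice_jar"):
    x,q=fit("spice_jar",[(c,up(r["mask"]))],[.5966,.3836]);print(round(r["score"],2),x.round(4),round(q,2))
E
python3 plan.py .5966 .3836 .072 .3
```

```text
0.73 [0.5939 0.3848] 0.91
t 12.075 p [0.5943 0.3813 0.1997] q [ 0.5   0.67  1.22 -0.    1.26  1.77] F [-1.2  0.1  0.1] w 0.0927
shift [ 0.0032 -0.0016  0.1277] turn [0.0008 0.0027 0.0071]
```

Converted, 0.128 m / 0.75 = 0.1707, -0.001 m / 0.75 = -0.0013.

Emit:
send_rows:
  moves:
    - [[0.0013,-0.0013,0.0533],[0,0,0],0]
    - [[0.0013,-0.0013,0.1067],[0,0,0],0]
    - [[0.0013,-0.0013,0.1533],[0,0,0],0]
    - [[0.0013,-0.0013,0.1707],[0,0,0],0.2]
    - [[0.0013,-0.0013,0.1707],[0,0,0],0.5]

```text
clock: 12.7
tool_pos: [0.5958, 0.3819, 0.0735]
orientation: [[0.954, 0.301, -0.001], [0.301, -0.954, -0.0], [-0.001, 0.0, -1.0]]
ft_force: [0.5, 1.0, 0.3]
grip_width: 0.0775
finger_force: 0.0
```

Emit:
send_rows:
  moves:
    - [[0,0,0],[0,0,0],1]
    - [[0,0,0],[0,0,0],1]
    - [[0,0,0],[0,0,0],1]
    - [[0,0,0],[0,0,0],1]
    - [[0,0,0],[0,0,0],1]

```text
clock: 13.32
tool_pos: [0.5958, 0.3829, 0.074]
orientation: [[0.953, 0.302, 0.0], [0.302, -0.953, 0.0], [0.001, -0.0, -1.0]]
ft_force: [-0.5, 0.1, 2.5]
grip_width: 0.0408
finger_force: 29.8
```

Converted, -0.18 m / 0.75 = -0.24, -0.17 m / 0.75 = -0.2267, -0.17 rad / 4 = -0.0425.

Emit:
send_rows:
  moves:
    - [[0,0,-0.0667],[0,0,0],1]
    - [[0,0,-0.1467],[0,0,0],1]
    - [[0,0,-0.2267],[0,0,0],1]
    - [[-0.02,0.064,-0.24],[0,0,-0.0425],1]
    - [[-0.04,0.1267,-0.24],[0,0,-0.085],1]

```text
clock: 13.95
tool_pos: [0.5957, 0.2823, 0.2548]
orientation: [[0.794, 0.607, 0.002], [0.607, -0.794, 0.001], [0.002, 0.001, -1.0]]
ft_force: [0.7, -0.7, -1.6]
grip_width: 0.0407
finger_force: 29.8
```

```bash
python3 plan.py .59 -.0148 .21 1.571
```

```text
t 13.95 p [0.5957 0.2823 0.2548] q [ 0.37  0.53  1.31 -0.    1.29  1.29] F [ 0.7 -0.7 -1.6] w 0.0407
shift [-0.185   0.2325  0.0446] turn [ 0.0015 -0.0014 -0.9182]
```

Converted, 0.2325 m / 0.75 = 0.31, -0.185 m / 0.75 = -0.2467, -0.9 rad / 4 = -0.225.

Emit:
send_rows:
  moves:
    - [[-0.0493,0.0613,0.0067],[0,0,-0.045],1]
    - [[-0.0987,0.124,0.0133],[0,0,-0.09],1]
    - [[-0.148,0.1853,0.02],[0,0,-0.135],1]
    - [[-0.1973,0.248,0.04],[0,0,-0.18],1]
    - [[-0.2467,0.31,0.06],[0,0,-0.225],1]

```text
clock: 14.58
tool_pos: [0.5878, -0.0129, 0.209]
orientation: [[0.027, 1.0, 0.0], [1.0, -0.027, -0.0], [-0.0, 0.0, -1.0]]
ft_force: [0.8, 0.1, -0.4]
grip_width: 0.0409
finger_force: 29.8
```

```bash
python3 held.py spice_jar .137;python3 plan.py .5891 -.0158 .11 1.571
```

```text
scene score 0.69 axis-TCP mm [-5.3 -3. ] iou 0.69
t 14.825 p [ 0.5883 -0.0107  0.2094] q [-0.1   0.44  1.57  0.    1.13 -0.06] F [ 0.1  0.4 -0.2] w 0.0408
shift [-0.0051  0.001   0.0994] turn [-0.     -0.0003 -0.0349]
```

Converted, 0.104 m / 0.75 = 0.1387, 0.06 m / 0.75 = 0.08, -0.02 rad / 4 = -0.005.

Emit:
send_rows:
  moves:
    - [[-0.0027,0,0.04],[0,0,-0.005],1]
    - [[-0.0053,0,0.08],[0,0,-0.005],1]
    - [[-0.0053,0,0.1067],[0,0,-0.005],1]
    - [[-0.0053,0,0.1307],[0,0,-0.005],1]
    - [[-0.0053,0,0.1387],[0,0,-0.005],1]

```text
clock: 15.45
tool_pos: [0.5879, -0.0142, 0.1046]
orientation: [[0.012, 1.0, -0.001], [1.0, -0.012, 0.0], [0.0, -0.001, -1.0]]
ft_force: [-0.1, 0.1, -0.2]
grip_width: 0.0407
finger_force: 29.8
```

```bash
python3 plan.py .5891 -.0168 .086 1.571
```

```text
t 15.45 p [ 0.5879 -0.0142  0.1046] q [-0.1   0.57  1.65  0.    0.92 -0.09] F [-0.1  0.1 -0.2] w 0.0407
shift [-0.0026  0.0013  0.0186] turn [-0.0009 -0.0001 -0.0122]
```

Converted, 0.02 m / 0.75 = 0.0267, 0.001 m / 0.75 = 0.0013.

Emit:
send_rows:
  moves:
    - [[-0.0027,0.0013,0.0107],[0,0,0],1]
    - [[-0.0027,0.0013,0.0187],[0,0,0],1]
    - [[-0.0027,0.0013,0.0227],[0,0,0],1]
    - [[-0.0027,0.0013,0.0253],[0,0,0],1]
    - [[-0.0027,0.0013,0.0267],[0,0,0],1]

```text
clock: 16.08
tool_pos: [0.5892, -0.0171, 0.0859]
orientation: [[0.013, 1.0, 0.0], [1.0, -0.013, -0.0], [-0.0, 0.0, -1.0]]
ft_force: [-3.5, 0.6, 10.1]
grip_width: 0.0404
finger_force: 29.9
```

Emit:
send_rows:
  moves:
    - [[0,0,-0.0013],[0,0,0],0.5]
    - [[0,0,-0.0013],[0,0,0],0.35]
    - [[0,0,-0.0013],[0,0,0],0.2]
    - [[0,0,-0.0013],[0,0,0],0]
    - [[0,0,-0.0013],[0,0,0],0]

```text
clock: 16.7
tool_pos: [0.5891, -0.0171, 0.0863]
orientation: [[0.013, 1.0, -0.0], [1.0, -0.013, 0.0], [0.0, -0.0, -1.0]]
ft_force: [-0.7, -0.5, 0.3]
grip_width: 0.0816
finger_force: 0.0
```

Converted, -0.17 m / 0.75 = -0.2267, -0.13 m / 0.75 = -0.1733.

Emit:
send_rows:
  moves:
    - [[0,0,-0.0067],[0,0,0],0]
    - [[0,0,-0.04],[0,0,0],0]
    - [[0,0,-0.1067],[0,0,0],0]
    - [[0,0,-0.1733],[0,0,0],0]
    - [[0,0,-0.2267],[0,0,0],0]

```text
clock: 17.32
tool_pos: [0.5891, -0.0171, 0.2589]
orientation: [[0.013, 1.0, 0.002], [1.0, -0.013, -0.0], [-0.0, 0.002, -1.0]]
ft_force: [0.3, -0.6, -0.0]
grip_width: 0.0928
finger_force: 0.0
```

```bash
python3 chk.py salt_shaker spice_jar; python3 plan.py .5155 .265 .25 1.571
```

```text
salt_shaker scene 0.75 caddy xy mm [   0.8 -117.5] iou 0.78
spice_jar scene 0.84 caddy xy mm [  7. -55.] iou 0.86
t 17.725 p [ 0.5886 -0.017   0.2551] q [-0.11  0.4   1.52  0.    1.23 -0.1 ] F [-0.9 -0.1 -0.7] w 0.0928
shift [ 0.2811 -0.0766  0.0053] turn [-0.0022 -0.0002 -0.0127]
```

```bash
cat > wchk.py <<'E'
from h import *
import h,sys
h.proj=fproj
c=viewer.calibration("wrist");im=viewer.grab_frame("wrist")[:,:,::-1]
cz=dict(c,extrinsics=c["extrinsics"]@np.array([[1,0,0,0],[0,1,0,0],[0,0,1,.012],[0,0,0,1.]]))
a=.092;o=np.array([.585,.028])
im=cv2.resize(im,(800,600),interpolation=cv2.INTER_CUBIC)
for n in sys.argv[2:]:
  for r in viewer.regions_of("wrist",n)[:3]:
    g=fray(cz,r["point"],PROF[n][-1][0]/2e3);x,q=fit(n,[(cz,up(r["mask"]))],g[:2]);d=x-o
    print(n,round(r["score"],2),x.round(4),"caddy",np.round([1e3*(d[0]*np.cos(a)+d[1]*np.sin(a)),1e3*(-d[0]*np.sin(a)+d[1]*np.cos(a))],1),round(q,2))
v=(*o,a)
def line(P,col):
    t=np.linspace(0,1,15)[:,None];Q=np.array(P[0])*(1-t)+np.array(P[1])*t
    cv2.polylines(im,[np.round((fproj(c,cadpts(v,Q))+.5)*1.5625).astype(np.int32)],False,col,1,cv2.LINE_AA)
for s in(-1,1): line([(s*41,-148,33),(s*41,148,69)],(0,255,0))
for y,z in((160,76),(-160,40)): line([(-50,y,z),(50,y,z)],(0,0,255))
for y in(71,-10,-80): # hoops guessed midway
    z=33+36*(y+148)/296;line([(-41,y,z),(41,y,z)],(0,255,255))
cv2.imwrite(sys.argv[1],im)
E
python3 wchk.py pics/w5.png spice_jar salt_shaker
```

```text
spice_jar 0.75 [ 0.5874 -0.0187] caddy [ -1.9 -46.7] 0.92
salt_shaker 0.67 [0.4209 0.2138] caddy [-146.3  200.1] 0.9
salt_shaker 0.66 [0.3583 0.1641] caddy [-213.2  156.3] 0.73
salt_shaker 0.61 [ 0.5936 -0.0846] caddy [  -1.8 -112.9] 0.77
```

View pics/w5.png

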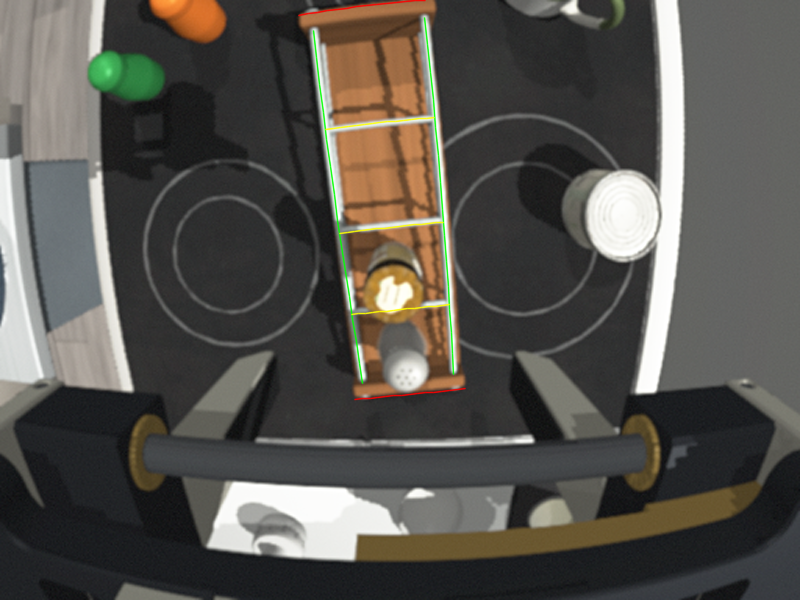

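The picture confirms the jar (cap at (393,290)) and the shaker (405,370) upright in their bays. On to the mill.

Converted, 0.278 m / 0.75 = 0.3707, 0.23 m / 0.75 = 0.3067, -0.012 rad / 4 = -0.003.

Emit:
send_rows:
  moves:
    - [[0.0773,-0.02,0],[0,0,0],0]
    - [[0.1547,-0.04,0],[0,0,0],0]
    - [[0.232,-0.06,0],[0,0,0],0]
    - [[0.3067,-0.08,0],[0,0,0],0]
    - [[0.3707,-0.0973,0.0067],[0,0,-0.003],0]

```text
clock: 18.5
tool_pos: [0.5188, 0.2639, 0.2514]
orientation: [[-0.0, 1.0, 0.0], [1.0, 0.0, 0.0], [0.0, 0.0, -1.0]]
ft_force: [0.4, 0.8, -0.5]
grip_width: 0.0932
finger_force: 0.0
```

```bash
python3 - <<'E'
from h import *
import h
h.proj=fproj
c=viewer.calibration("wrist");viewer.grab_frame("wrist")
for n,x0 in(("pepper_mill",[.5155,.265]),("oil_bottle",[.464,.431])):
  for r in viewer.regions_of("wrist",n):
    x,q=fit(n,[(c,up(r["mask"]))],x0);print(n,round(r["score"],2),x.round(4),round(q,2),r["mask"].sum())
E
python3 plan.py .5155 .265 .133 1.571
```

```text
pepper_mill 0.74 [0.5155 0.265 ] 0.0 325
pepper_mill 0.7 [0.5131 0.2719] 0.87 3020
pepper_mill 0.35 [0.5155 0.265 ] 0.0 4354
oil_bottle 0.71 [0.46   0.4326] 0.97 3770
t 18.65 p [0.5187 0.2635 0.2507] q [ 0.39  0.39  1.54 -0.    1.21  0.39] F [-0.5  0.   0.9] w 0.0931
shift [ 0.0016 -0.0031  0.1177] turn [-0.0009  0.0004  0.0025]
```

Converted, 0.118 m / 0.75 = 0.1573, 0.11 m / 0.75 = 0.1467.

Emit:
send_rows:
  moves:
    - [[0.0053,-0.0067,0],[0,0,0],0]
    - [[0.0053,-0.0067,0.0467],[0,0,0],0]
    - [[0.0053,-0.0067,0.1],[0,0,0],0]
    - [[0.0053,-0.0067,0.1467],[0,0,0],0.1]
    - [[0.0053,-0.0067,0.1573],[0,0,0],0.3]

```text
clock: 19.27
tool_pos: [0.5139, 0.2645, 0.1317]
orientation: [[0.002, 1.0, -0.003], [1.0, -0.002, -0.001], [-0.001, -0.003, -1.0]]
ft_force: [0.8, 0.2, 1.5]
grip_width: 0.0777
finger_force: 0.0
```

Emit:
send_rows:
  moves:
    - [[0,0,0],[0,0,0],1]
    - [[0,0,0],[0,0,0],1]
    - [[0,0,0],[0,0,0],1]
    - [[0,0,0],[0,0,0],1]
    - [[0,0,0],[0,0,0],1]

```text
clock: 19.9
tool_pos: [0.5149, 0.2661, 0.1344]
orientation: [[0.0, 1.0, 0.001], [1.0, -0.0, 0.001], [0.001, 0.001, -1.0]]
ft_force: [-1.2, -0.8, 6.5]
grip_width: 0.0465
finger_force: 30.0
```

Emit:
send_rows:
  moves:
    - [[0,0,-0.0133],[0,0,0],1]
    - [[0,0,-0.0533],[0,0,0],1]
    - [[0,0,-0.1067],[0,0,0],1]
    - [[0,0,-0.16],[0,0,0],1]
    - [[-0.0267,0.008,-0.1733],[0,0,0],1]

```text
clock: 20.52
tool_pos: [0.5211, 0.2463, 0.266]
orientation: [[-0.001, 1.0, 0.004], [1.0, 0.001, 0.002], [0.002, 0.004, -1.0]]
ft_force: [0.6, -0.2, -2.0]
grip_width: 0.0467
finger_force: 30.0
```

Converted, -0.19 m / 0.75 = -0.2533, -0.175 m / 0.75 = -0.2333.

Emit:
send_rows:
  moves:
    - [[-0.0533,0.0173,0],[0,0,0],1]
    - [[-0.12,0.0387,0],[0,0,0],1]
    - [[-0.1867,0.0613,0],[0,0,0],1]
    - [[-0.2333,0.076,0],[0,0,0],1]
    - [[-0.2533,0.0827,0],[0,0,0],1]

```text
clock: 21.15
tool_pos: [0.5823, 0.0531, 0.2622]
orientation: [[0.003, 1.0, -0.002], [1.0, -0.003, -0.0], [-0.0, -0.002, -1.0]]
ft_force: [-0.5, 0.3, -1.8]
grip_width: 0.0467
finger_force: 30.0
```

```bash
python3 held.py pepper_mill .13;python3 plan.py .5823 .0574 .170 1.571
```

```text
scene score 0.86 axis-TCP mm [ 0.1 -1.8] iou 0.67
t 21.4 p [0.5821 0.0567 0.2631] q [0.02 0.38 1.52 0.   1.24 0.02] F [-0.2  0.1 -1.6] w 0.0465
shift [0.0007 0.0003 0.0931] turn [-0.0006 -0.0003  0.0001]
```

Converted, 0.108 m / 0.75 = 0.144, 0.1 m / 0.75 = 0.1333.

Emit:
send_rows:
  moves:
    - [[0,0,0.04],[0,0,0],1]
    - [[0,0,0.08],[0,0,0],1]
    - [[0,0,0.1133],[0,0,0],1]
    - [[0,0,0.1333],[0,0,0],1]
    - [[0,0,0.144],[0,0,0],1]

```text
clock: 22.02
tool_pos: [0.5823, 0.0564, 0.155]
orientation: [[-0.0, 1.0, -0.0], [1.0, 0.0, 0.0], [0.0, -0.0, -1.0]]
ft_force: [-0.5, 0.3, -1.2]
grip_width: 0.0465
finger_force: 30.0
```

Emit:
send_rows:
  moves:
    - [[0,0,0.0027],[0,0,0],1]
    - [[0,0,0.0053],[0,0,0],1]
    - [[0,0,0.008],[0,0,0],1]
    - [[0,0,0.0107],[0,0,0],1]
    - [[0,0,0.012],[0,0,0],1]

```text
clock: 22.65
tool_pos: [0.5825, 0.0558, 0.1464]
orientation: [[0.001, 1.0, 0.0], [1.0, -0.001, -0.0], [-0.0, 0.0, -1.0]]
ft_force: [-1.7, -0.6, 5.7]
grip_width: 0.0465
finger_force: 30.0
```

Contact with the bay floor (about 7 N). Release and rise.

Emit:
send_rows:
  moves:
    - [[0,0,0],[0,0,0],0.45]
    - [[0,0,0],[0,0,0],0.3]
    - [[0,0,0],[0,0,0],0.15]
    - [[0,0,0],[0,0,0],0]
    - [[0,0,0],[0,0,0],0]

```text
clock: 23.28
tool_pos: [0.5825, 0.0558, 0.1464]
orientation: [[0.001, 1.0, 0.0], [1.0, -0.001, 0.0], [0.0, 0.0, -1.0]]
ft_force: [-0.1, -0.1, -0.1]
grip_width: 0.0865
finger_force: 0.0
```

Converted, -0.17 m / 0.75 = -0.2267, -0.13 m / 0.75 = -0.1733.

Emit:
send_rows:
  moves:
    - [[0,0,-0.0067],[0,0,0],0]
    - [[0,0,-0.04],[0,0,0],0]
    - [[0,0,-0.1067],[0,0,0],0]
    - [[0,0,-0.1733],[0,0,0],0]
    - [[0,0,-0.2267],[0,0,0],0]

```text
clock: 23.9
tool_pos: [0.5825, 0.0558, 0.319]
orientation: [[0.0, 1.0, 0.002], [1.0, -0.0, 0.0], [0.0, 0.002, -1.0]]
ft_force: [0.4, -0.2, 0.1]
grip_width: 0.0931
finger_force: 0.0
```

```bash
python3 wchk.py pics/w6.png spice_jar pepper_mill; python3 plan.py .4630 .4315 .31 1.571
```

```text
spice_jar 0.81 [ 0.5882 -0.0191] caddy [ -1.2 -47.2] 0.85
t 24.05 p [0.583  0.0558 0.3186] q [0.02 0.34 1.44 0.   1.35 0.02] F [-0.   0.8 -1.9] w 0.0932
shift [ 0.3756 -0.1202  0.0081] turn [ 0.0041 -0.0001 -0.0007]
```

View pics/w6.png

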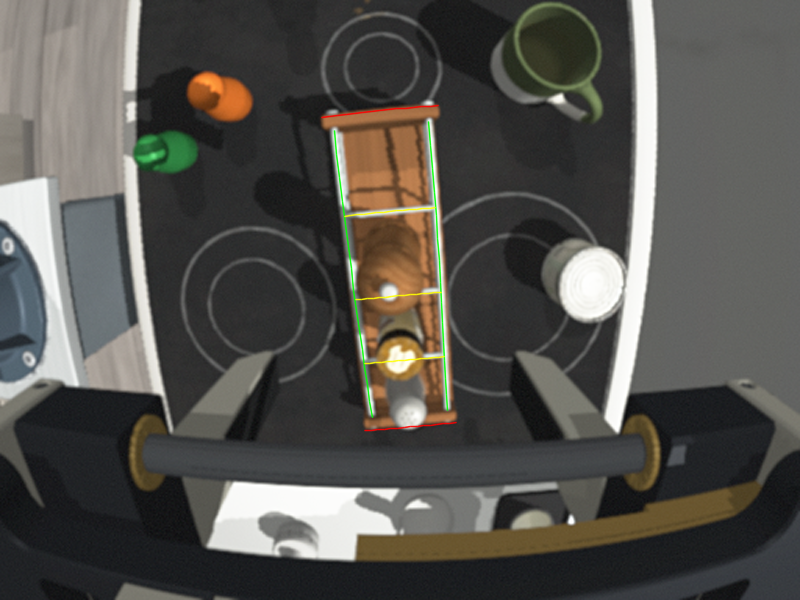

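The mill stands upright in bay 2 (knob at (388,292)), with jar and shaker undisturbed. Now the bottle.

Converted, 0.265 m / 0.75 = 0.3533, -0.005 m / 0.75 = -0.0067.

Emit:
send_rows:
  moves:
    - [[0.0733,-0.024,-0.0067],[0,0,0],0]
    - [[0.1467,-0.048,-0.0133],[0,0,0],0]
    - [[0.22,-0.0707,-0.0133],[0,0,0],0]
    - [[0.2867,-0.092,-0.0133],[0,0,0],0]
    - [[0.3533,-0.1133,-0.0133],[0,0,0],0]

```text
clock: 24.68
tool_pos: [0.4964, 0.3223, 0.325]
orientation: [[0.0, 1.0, -0.002], [1.0, -0.0, -0.001], [-0.001, -0.002, -1.0]]
ft_force: [0.6, 0.1, -0.2]
grip_width: 0.0933
finger_force: 0.0
```

Converted, 0.11 m / 0.75 = 0.1467, 0.08 m / 0.75 = 0.1067.

Emit:
send_rows:
  moves:
    - [[0.0533,-0.0173,0],[0,0,0],0]
    - [[0.1067,-0.0333,0],[0,0,0],0]
    - [[0.1467,-0.048,0],[0,0,0],0]
    - [[0.1467,-0.048,0],[0,0,0],0]
    - [[0.1467,-0.048,0],[0,0,0],0]

```text
clock: 25.3
tool_pos: [0.4617, 0.4302, 0.3255]
orientation: [[0.001, 1.0, -0.001], [1.0, -0.001, -0.001], [-0.001, -0.001, -1.0]]
ft_force: [-0.8, -0.7, -0.3]
grip_width: 0.0929
finger_force: 0.0
```

```bash
python3 plan.py .4630 .4315 .224 1.571
python3 - <<'E'
from h import *
import h
h.proj=fproj
c=viewer.calibration("wrist");viewer.grab_frame("wrist")
for r in viewer.regions_of("wrist","oil_bottle"):
    x,q=fit("oil_bottle",[(c,up(r["mask"]))],[.463,.4315]);print(round(r["score"],2),x.round(4),round(q,2),r["mask"].sum())
E
```

```text
t 25.3 p [0.4617 0.4302 0.3255] q [ 0.68  0.43  1.3  -0.    1.41  0.68] F [-0.8 -0.7 -0.3] w 0.0929
shift [0.0014 0.0014 0.1015] turn [-0.001   0.0011 -0.0008]
0.79 [0.4596 0.4319] 0.95 3322
```

Converted, 0.102 m / 0.75 = 0.136, 0.002 m / 0.75 = 0.0027.

Emit:
send_rows:
  moves:
    - [[0.0027,-0.0013,0],[0,0,0],0]
    - [[0.0027,-0.0013,0.04],[0,0,0],0]
    - [[0.0027,-0.0013,0.0867],[0,0,0],0]
    - [[0.0027,-0.0013,0.1267],[0,0,0],0.1]
    - [[0.0027,-0.0013,0.136],[0,0,0],0.35]

```text
clock: 26.02
tool_pos: [0.4602, 0.4321, 0.2228]
orientation: [[0.001, 1.0, -0.002], [1.0, -0.001, -0.002], [-0.002, -0.002, -1.0]]
ft_force: [-0.0, -0.2, 0.4]
grip_width: 0.0784
finger_force: 0.0
```

Emit:
send_rows:
  moves:
    - [[0,0,0],[0,0,0],0.5]
    - [[0,0,0],[0,0,0],1]
    - [[0,0,0],[0,0,0],1]
    - [[0,0,0],[0,0,0],1]
    - [[0,0,0],[0,0,0],1]

```text
clock: 26.65
tool_pos: [0.4605, 0.4329, 0.2246]
orientation: [[0.001, 1.0, -0.0], [1.0, -0.001, 0.0], [0.0, -0.0, -1.0]]
ft_force: [-1.6, 0.1, 1.9]
grip_width: 0.0309
finger_force: 30.0
```

Converted, -0.015 m / 0.75 = -0.02, -0.005 m / 0.75 = -0.0067.

Emit:
send_rows:
  moves:
    - [[0,0,0],[0,0,0],1]
    - [[0,0,0],[0,0,0],1]
    - [[0,0,0],[0,0,0],1]
    - [[0,0,-0.0067],[0,0,0],1]
    - [[0,0,-0.02],[0,0,0],1]

```text
clock: 27.28
tool_pos: [0.4602, 0.4323, 0.2383]
orientation: [[0.001, 1.0, -0.002], [1.0, -0.001, -0.002], [-0.002, -0.002, -1.0]]
ft_force: [0.3, -0.5, -8.5]
grip_width: 0.031
finger_force: 30.0
```

Converted, -0.1 m / 0.75 = -0.1333, 0.002 m / 0.75 = 0.0027.

Emit:
send_rows:
  moves:
    - [[0,0,-0.0267],[0,0,0],1]
    - [[0,0,-0.06],[0,0,0],1]
    - [[0,0,-0.0933],[0,0,0],1]
    - [[-0.0067,0.0027,-0.12],[0,0,0],1]
    - [[-0.024,0.0093,-0.1333],[0,0,0],1]

```text
clock: 27.9
tool_pos: [0.4678, 0.4147, 0.3403]
orientation: [[-0.0, 1.0, 0.001], [1.0, 0.0, 0.0], [0.0, 0.001, -1.0]]
ft_force: [0.9, -0.1, -8.8]
grip_width: 0.0306
finger_force: 30.0
```

Converted, -0.14 m / 0.75 = -0.1867, -0.11 m / 0.75 = -0.1467.

Emit:
send_rows:
  moves:
    - [[-0.0293,0.0113,0],[0,0,0],1]
    - [[-0.0667,0.026,0],[0,0,0],1]
    - [[-0.1067,0.0413,0],[0,0,0],1]
    - [[-0.1467,0.0573,0],[0,0,0],1]
    - [[-0.1867,0.0727,0],[0,0,0],1]

```text
clock: 28.52
tool_pos: [0.5223, 0.2722, 0.3382]
orientation: [[0.001, 1.0, -0.002], [1.0, -0.001, -0.001], [-0.001, -0.002, -1.0]]
ft_force: [0.4, -0.1, -8.8]
grip_width: 0.0307
finger_force: 30.0
```

Converted, -0.138 m / 0.75 = -0.184, -0.115 m / 0.75 = -0.1533.

Emit:
send_rows:
  moves:
    - [[-0.04,0.016,0],[0,0,0],1]
    - [[-0.08,0.0313,0],[0,0,0],1]
    - [[-0.12,0.0467,0],[0,0,0],1]
    - [[-0.1533,0.06,0],[0,0,0],1]
    - [[-0.184,0.0713,0],[0,0,0],1]

```text
clock: 29.15
tool_pos: [0.5753, 0.1342, 0.3382]
orientation: [[0.002, 1.0, -0.002], [1.0, -0.002, -0.001], [-0.001, -0.002, -1.0]]
ft_force: [0.4, 0.4, -8.0]
grip_width: 0.0303
finger_force: 30.0
```

```bash
python3 held.py oil_bottle .113;python3 plan.py .575 .136 .260 1.571;python3 wchk.py pics/w7.png
```

```text
scene score 0.6 axis-TCP mm [ 3.8 -6.6] iou 0.8
top score 0.84 axis-TCP mm [-37.9 -37. ] iou 0.35
t 29.4 p [0.5751 0.1362 0.3386] q [0.15 0.34 1.39 0.   1.41 0.15] F [ 1.2  1.  -8. ] w 0.0307
shift [-0.0002  0.      0.0786] turn [-0.0014  0.     -0.0015]
```

View pics/w7.png

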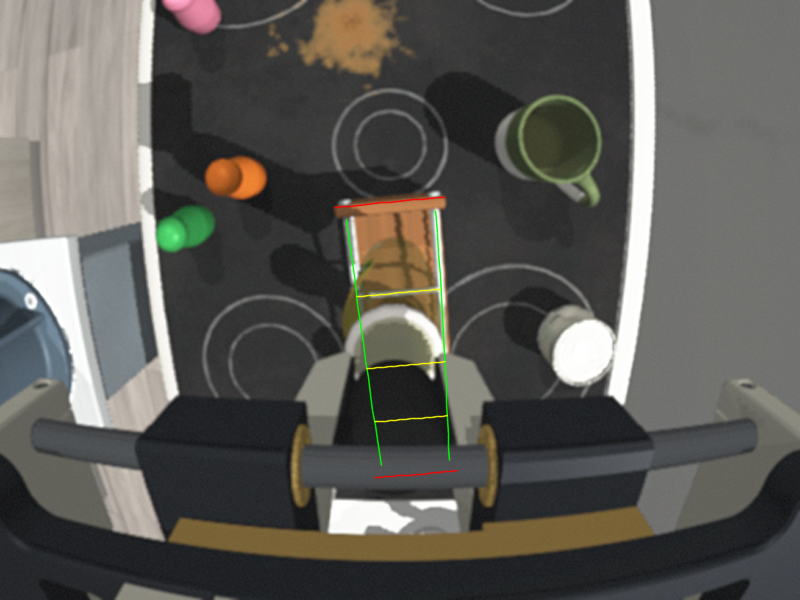

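The bottle hangs straight over bay 1. Lowering it.

Converted, 0.092 m / 0.75 = 0.1227, 0.082 m / 0.75 = 0.1093.

Emit:
send_rows:
  moves:
    - [[0,0,0.0267],[0,0,0],1]
    - [[0,0,0.056],[0,0,0],1]
    - [[0,0,0.0853],[0,0,0],1]
    - [[0,0,0.1093],[0,0,0],1]
    - [[0,0,0.1227],[0,0,0],1]

```text
clock: 30.08
tool_pos: [0.5749, 0.1372, 0.2463]
orientation: [[-0.0, 1.0, -0.001], [1.0, 0.0, -0.0], [-0.0, -0.001, -1.0]]
ft_force: [0.2, 0.5, -8.9]
grip_width: 0.0303
finger_force: 30.0
```

Converted, 0.009 m / 0.75 = 0.012, 0.008 m / 0.75 = 0.0107.

Emit:
send_rows:
  moves:
    - [[0,0,0.0027],[0,0,0],1]
    - [[0,0,0.0053],[0,0,0],1]
    - [[0,0,0.008],[0,0,0],1]
    - [[0,0,0.0107],[0,0,0],1]
    - [[0,0,0.012],[0,0,0],1]

```text
clock: 30.7
tool_pos: [0.5755, 0.1368, 0.2383]
orientation: [[0.001, 1.0, 0.0], [1.0, -0.001, -0.0], [-0.0, 0.0, -1.0]]
ft_force: [-0.5, -0.1, -8.7]
grip_width: 0.0307
finger_force: 30.0
```

Converted, 0.003 m / 0.75 = 0.004, 0.001 m / 0.75 = 0.0013.

Emit:
send_rows:
  moves:
    - [[0,0,0.0013],[0,0,0],1]
    - [[0,0,0.0027],[0,0,0],1]
    - [[0,0,0.0033],[0,0,0],1]
    - [[0,0,0.004],[0,0,0],1]
    - [[0,0,0.004],[0,0,0],1]

```text
clock: 31.32
tool_pos: [0.5758, 0.1368, 0.2368]
orientation: [[0.001, 1.0, 0.002], [1.0, -0.001, 0.0], [0.0, 0.002, -1.0]]
ft_force: [-2.7, -2.1, 5.9]
grip_width: 0.0309
finger_force: 30.0
```

Contact (−8.7 → +5.9 N). Release and rise.

Emit:
send_rows:
  moves:
    - [[0,0,0],[0,0,0],0.6]
    - [[0,0,0],[0,0,0],0.45]
    - [[0,0,0],[0,0,0],0.25]
    - [[0,0,0],[0,0,0],0]
    - [[0,0,0],[0,0,0],0]

```text
clock: 31.95
tool_pos: [0.5755, 0.1368, 0.2353]
orientation: [[0.0, 1.0, 0.0], [1.0, -0.0, -0.0], [-0.0, 0.0, -1.0]]
ft_force: [0.5, -0.5, -0.6]
grip_width: 0.0726
finger_force: 0.0
```

Converted, -0.11 m / 0.75 = -0.1467, -0.1 m / 0.75 = -0.1333.

Emit:
send_rows:
  moves:
    - [[0,0,-0.0067],[0,0,0],0]
    - [[0,0,-0.04],[0,0,0],0]
    - [[0,0,-0.0867],[0,0,0],0]
    - [[0,-0.0533,-0.1333],[0,0,0],0]
    - [[0,-0.1333,-0.1467],[0,0,0],0]

```text
clock: 32.58
tool_pos: [0.4754, 0.1369, 0.3473]
orientation: [[0.001, 1.0, 0.003], [1.0, -0.001, 0.001], [0.001, 0.003, -1.0]]
ft_force: [0.2, 0.3, 0.4]
grip_width: 0.093
finger_force: 0.0
```

Converted, -0.16 m / 0.75 = -0.2133, -0.14 m / 0.75 = -0.1867.

Emit:
send_rows:
  moves:
    - [[-0.04,-0.0667,0],[0,0,0],0]
    - [[-0.08,-0.1333,0],[0,0,0],0]
    - [[-0.1333,-0.1867,0],[0,0,0],0]
    - [[-0.1867,-0.1867,0],[0,0,0],0]
    - [[-0.2133,-0.1867,0],[0,0,0],0]

```text
clock: 33.2
tool_pos: [0.335, -0.0244, 0.3461]
orientation: [[0.002, 1.0, 0.002], [1.0, -0.002, -0.001], [-0.001, 0.002, -1.0]]
ft_force: [0.9, -0.0, 0.6]
grip_width: 0.0933
finger_force: 0.0
```

```bash
python3 chk.py oil_bottle pepper_mill spice_jar salt_shaker; python3 wchk.py pics/w8.png oil_bottle pepper_mill spice_jar salt_shaker
python3 - <<'E'
from h import *
a=[cv2.resize(viewer.grab_frame("scene")[60:300,90:400,::-1],(620,480),interpolation=cv2.INTER_CUBIC)]
cv2.imwrite("pics/s9.png",a[0])
E
```

```text
oil_bottle scene 0.86 caddy xy mm [  1.7 105.4] iou 0.89
oil_bottle top 0.78 caddy xy mm [  5.5 106.3] iou 0.94
pepper_mill scene 0.72 caddy xy mm [ 5.1 22.5] iou 0.74
spice_jar scene 0.81 caddy xy mm [  4.4 -52.7] iou 0.83
spice_jar top 0.87 caddy xy mm [  1.6 -46.6] iou 0.88
salt_shaker scene 0.59 caddy xy mm [   4.3 -120.6] iou 0.75
salt_shaker top 0.58 caddy xy mm [   1.3 -113.9] iou 0.82
oil_bottle 0.61 [0.5772 0.1341] caddy [  2.  106.4] 0.94
pepper_mill 0.91 [0.5761 0.0564] caddy [-6.3 29.1] 0.77
pepper_mill 0.28 [0.7608 0.0317] caddy [175.4 -12.5] 0.62
spice_jar 0.67 [ 0.5884 -0.0193] caddy [ -1.  -47.4] 0.93
salt_shaker 0.62 [0.4171 0.214 ] caddy [-150.1  200.6] 0.85
salt_shaker 0.57 [0.3554 0.1569] caddy [-216.8  149.4] 0.67
```

View pics/w8.png

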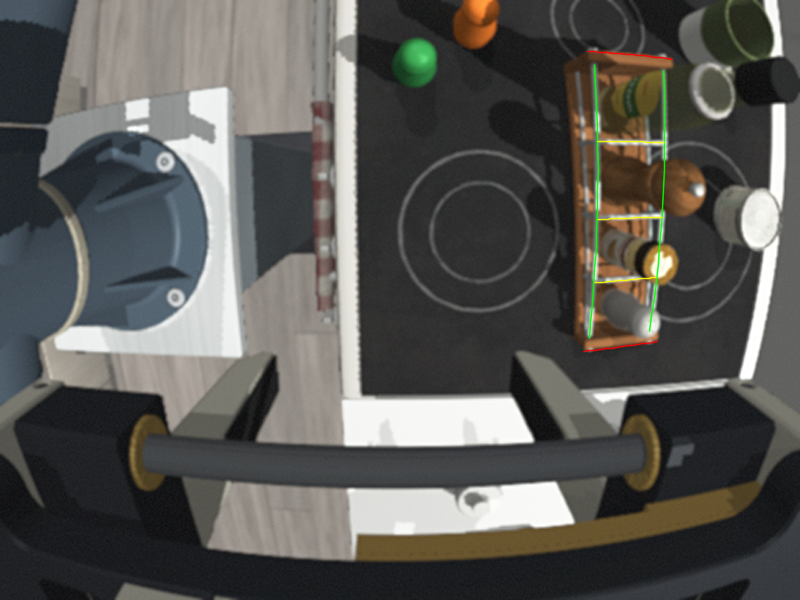

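View pics/s9.png

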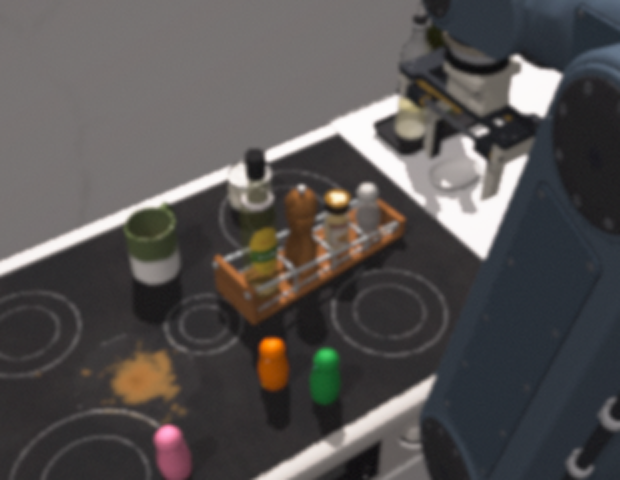

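All four stand upright in their bays, in order and within tolerance. The arm is clear and the bystanders haven't been touched.

```bash
python3 -c "
from station import ticket
print(ticket.finish_job())"
```

```text
the job is handed in; nothing more can be done
None
```

I put the oil bottle, pepper mill, spice jar and salt shaker upright in the caddy, tallest at the high end to shortest at the low end, and handed the job in at about 34 s; the last pictures showed each within tolerance and the tin, mug, timer and look-alikes were not touched, but the hand-in returned no verdict.

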